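# Unbolt and open the camera locker

## Robot

A 6-joint arm with a two-finger parallel gripper is mounted at the origin on the work surface. World frame = base frame: x ahead of the robot, y to its left, z up, the work surface at z = 0. Lengths are in m, angles in rad, forces in N, time in s.
With the tool pointing down it reaches from about 0.325 to 0.775 m from the base axis. Payload 5.5 kg.
Tool frame: the origin (TCP) lies midway between the tips of the shut fingers; the grasp point (between the pads) lies 19 mm behind it; z points along the fingers, y is the line along which they close (so a half turn about z gives the same grasp; the last joint's range is limited). The gripper opens to 85 mm and grips with 20 to 120 N. Pads are 22 mm wide; open, the fingers measure 114 mm over their backs; the gripper's body (76 mm by 85 mm) begins 54 mm behind the grasp point. The pads swing forward as they close: fully open they stand 13 mm farther back than shut.
Start: joints at [-1.253, 0.091, 1.231, -0, 1.82, -0.057], TCP at [0.22, -0.558, 0.231] pointing down, gripper open.
Joint ranges: [-2.87, 2.87], [-0.86, 2.18], [0.17, 2.46], [-1.51, 4.65], [0.06, 2.69], [-2.65, 2.65]. Speed limits (rad/s): [2.57, 2.57, 3.01, 3.14, 3.14, 3.14].

## Interface

Orientations are given as a rotation vector (axis times angle).
In Python, from rig import telemetry, grab_frame, calibration, order gives the robot as it stands.
- The arm moves only by the tool play_rows, never from a script. Its argument "plan" is a list of rows, each a list of 4 numbers: the shift along the tool's x, y, z normalised to -1 to 1, where 1 is 0.2 m, then the turn about the tool's z normalised to -1 to 1, where 1 is pi rad. In form: [[tx, ty, tz, spin], ...]. A call has 1 to 10 rows; each row is the pose to reach, as a shift and turn from the pose commanded when the call began, along the tool's axes at that moment, turning the shorter way round; what a row does not reach only later rows make up. A row lasts 1/8 s, in which the tool goes at most 62.5 mm and 10.7 degrees, less where a joint would pass 70% of its speed; a pose out of reach is approached as far as the arm can. A call with a number of a shift or a turn outside -1 to 1 is refused whole. A call with a gripper value outside its range is refused whole. "jaw" is the closure in counts, from 0 (fully open) to 255 (shut), set as the call begins (left out, the last holds). The fingers move at their own pace and stop on an object; "squeeze" is the grip in N (left out, the last holds). Time passes only in rows, so rows that repeat a pose let the fingers close. It gives the time, the measured TCP pose, the force, the opening and the grip force at its end, in the units of the state.
- telemetry.get_state(): the state, without advancing time (a new reading comes with each control period).
- grab_frame(name): name is "side" or "top"; returns the picture (480x640x3 uint8, red, green, blue); there is no depth.
- calibration(name): a dict with "mtx" (3x3 intrinsics, pixels), "position" and "attitude" of the camera in the world. Camera axes: x right, y down, z forward; pixel columns grow to the right and rows downward; lengths in m; the calibration is good to about 2 mm. A picture is of the moment at which its call begins. calibration takes no time and is no camera call.
- order.close_job(): hands the job in; it is judged then, once.
The state is a dict: "clock": time; "joint_pos": joint angles; "qvel": joint speeds; "effort": joint torques, N m; "ee_pos": TCP position; "eef_rot": TCP orientation; "force": force on the tool from outside, world axes, zero at the start; "ft_torque": the same for the moment, N m; "opening": finger opening in m; "grasp_force": force on a finger pad.
Only numpy, scipy, OpenCV 4.12 (cv2) and the standard library are available. Lean on these libraries where they do the work, as an engineer would, in place of code of your own. Each camera call takes 0.05 s, during which the arm holds its last target. There are 200 camera calls.

## Task

Open up the small grey double-door locker on the repair bench: push the flush bolt on the shut leaf fully down out of the frame, and only then swing that leaf open. Leave both leaves standing wide open, at about a right angle to the locker front or more, with the bolt still down, and do not disturb the lens, battery case, tape roll or bottle on the bench.

Things in the scene. Friction and masses are not known exactly. Their poses are not given: they have to be found in the camera images.
- locker: small grey steel locker fixed to the bench, 180 deep, 390 wide, 200 mm high. Origin at bench height under the middle of the carcass's front edge; its x axis points out of the front (away from the robot, turned by up to 0.25 rad), y along the front, z up. The leaves lie on the front, x 0 to 15, each 191 wide, from 11 to 183 mm high, and a lintel (the frame over them) covers x 0 to 22, 186 to 200 mm high. The locker's top is clear and flat
- bolted_leaf (a joint): angle in rad of the shut leaf that carries the flush bolt, hinged at the locker's +y end; 0 shut, grows as its free edge swings out to the front, up to a stop at 1.75; stays where it is left (hinge friction about 0.15 N m). The bolt blocks it after about 0.02 rad until withdrawn
- free_leaf (a joint): the same for the other leaf, without a bolt, hinged at the locker's -y end; starts a little ajar
- bolt (a joint): travel of the flush bolt in m: about 0 thrown (rod up in the lintel), grows as it is pushed straight down, stop at 0.028; the rod is clear of the lintel from 0.021. Stays where it is left (friction about 5 N)
- bolt_ledge (a point): middle of the top face of the bolt's steel finger ledge, where to push down: a flat level plate 10 thick, 45 wide along the leaf, standing out from the leaf face to 70 mm in front of the carcass edge (leaf shut), this point 50 mm in front of it; 185 mm above the bench when the bolt travel is 0. Near the leaf's free edge, 160 mm from its hinge
- bolted_leaf_hinge (a point): point on the bolted leaf's vertical hinge axis, 168 mm above the bench. Its axes turn with the leaf: x is the leaf's outward normal, z up, and the leaf extends 191 mm along -y from here (parallel to the locker's axes at joint 0); the leaf's outer face is at x = 15 mm
- free_leaf_hinge (a point): the same for the free leaf, which extends 191 mm along +y from here
- bolted_leaf_handle (a point): middle of the bolted leaf's handle: a level round steel bar 10 mm thick along the leaf, 168 mm above the bench, 78 mm from the hinge axis and 70 mm in front of the carcass edge plane; it spans 76 mm between its two end legs (66 mm free), with 50 mm of free depth between bar and leaf (43 mm between bar and lintel when shut), open from above and below. Axes as its leaf
- free_leaf_handle (a point): the same on the free leaf
- lens: loose black lens standing up, 74 diameter, 85 high, beyond the locker; leave alone. Origin under its centre
- battery_case: loose black case 75 x 110 x 50 high, to the robot's right; leave alone. Origin under its centre
- tape_roll: loose cardboard ring lying flat, 100 outer diameter, 25 high, to the robot's left; leave alone. Origin under its centre
- cleaner: loose white bottle 50 diameter, 120 high, to the robot's left; leave alone. Origin under its centre

How it is judged:
By the outcome, as a careful person would: the job done as asked, in the order asked, and still so for the second after the job is handed in, with the robot touching nothing.
It also fails if it takes over 58 s, if anything falls off the work surface, if the arm or the gripper's body presses on something with over 40 N, if the wrist force passes 120 N, or if a joint passes its speed limit or range.

## Working session

There is one attempt and no reset: what is moved stays moved. The work goes in short steps, Python scripts to look and compute and a tool call to move; the robot and the scene stay as the last step left them, time stands still between calls to the robot, and variables do not carry over. Pictures are saved under pics/ and viewed, at most 10 in all, crops included, and the job is handed in when it is done.

Besides the shell and the picture viewer there is one more tool, called after ">>>" as a command line: name --pt "numbers of a row" for each row, then --argument value for the rest. play_rows: Moves the arm, as the interface text tells. Its arguments: {"type":"object","properties":{"plan":{"type":"array","items":{"type":"array","items":{"type":"number"}}},"jaw":{"type":"number"},"squeeze":{"type":"number"}},"required":["plan"]}

```bash
mkdir -p pics; ls; python3 - <<'E'
from rig import telemetry, grab_frame, calibration
import cv2
print(telemetry.get_state())
for n in("side","top"):
    cv2.imwrite(f"pics/{n}0.png",grab_frame(n)[:,:,::-1]); print(n,calibration(n))
E
```

```text
pics
{'clock': 0.0, 'joint_pos': array([-1.25270383e+00,  9.18567777e-02,  1.23189572e+00,  4.79036853e-07,
        1.81980519e+00, -5.67070648e-02]), 'qvel': array([-2.17249965e-04, -3.20798911e-04,  5.37101414e-04,  3.96133822e-04,
        8.36659098e-04,  6.05498577e-05]), 'effort': array([ 1.98526381e-03, -4.58728695e+01, -4.18023849e+01,  2.04151279e-04,
        1.15201331e-02,  3.57029691e-06]), 'ee_pos': array([ 0.21955603, -0.55807705,  0.23014657]), 'eef_rot': array([-3.08467533e+00, -5.84931095e-01,  4.01285625e-04]), 'force': array([0.14009554, 0.38252083, 0.52483783]), 'ft_torque': array([ 0.02552849,  0.01763722, -0.01585423]), 'grasp_force': 0.0, 'opening': 0.08537283496577795}
side {'mtx': array([[555.01347292,   0.        , 316.263545  ],
       [  0.        , 555.01347292, 246.56807166],
       [  0.        ,   0.        ,   1.        ]]), 'position': array([0.51014254, 1.08161957, 1.33277343]), 'attitude': array([-0.04162592,  2.89606708, -1.13256246])}
top {'mtx': array([[563.91006609,   0.        , 324.7515261 ],
       [  0.        , 563.91006609, 233.07464075],
       [  0.        ,   0.        ,   1.        ]]), 'position': array([ 0.27201491, -0.01912273,  1.78384538]), 'attitude': array([-2.13871064,  2.12376176, -0.17233649])}
```

View pics/side0.png

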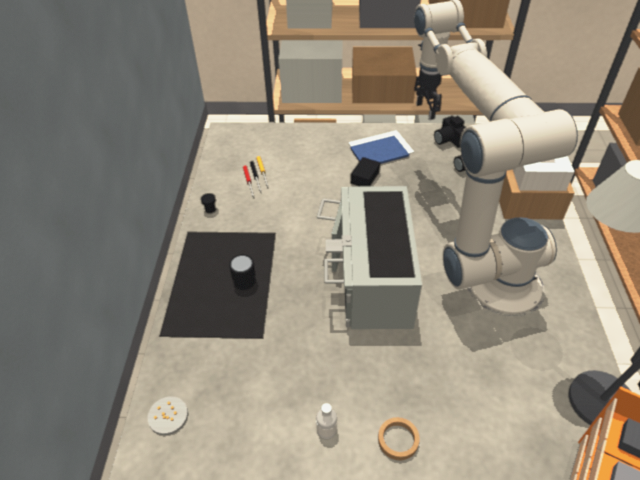

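View pics/top0.png

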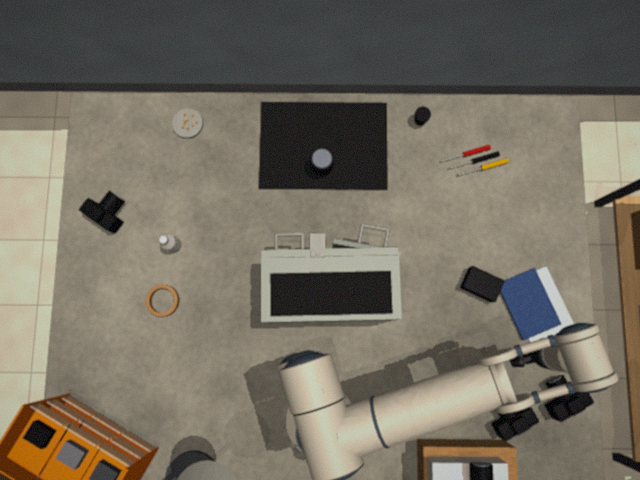

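The top view shows the locker with its front away from the robot. The bolted leaf is on the left with its handle at about (289,240) and the ledge at about (317,244). The free leaf's handle is at about (375,235). The lens is at (321,160). I'll enlarge the locker area.

```bash
cat > h.py <<'E'
import numpy as np, cv2
from scipy.spatial.transform import Rotation as R
from rig import telemetry, grab_frame, calibration
def ray(n,u,v,z):
    c=calibration(n); d=R.from_rotvec(c["attitude"]).apply(np.linalg.solve(c["mtx"],[u,v,1.])); p=c["position"]
    return p+d*(z-p[2])/d[2]
def proj(n,P):
    c=calibration(n); q=R.from_rotvec(c["attitude"]).inv().apply(np.array(P)-c["position"]); q=c["mtx"]@q; return q[:2]/q[2]
E
python3 - <<'E'
from h import *
im=cv2.imread("pics/top0.png")
cv2.imwrite("pics/crop0.png",cv2.resize(im[215:330,250:410],None,fx=5,fy=5,interpolation=cv2.INTER_CUBIC)[:575])
hsv=cv2.cvtColor(im,cv2.COLOR_BGR2HSV)
for p in[(330,255),(275,260),(240,340),(500,250)]: print(p,im[p[1],p[0]],hsv[p[1],p[0]])
for u,v in[(261,251),(399,248),(262,321),(401,318)]: print(ray("top",u,v,.2))
print("ledge",ray("top",317,244,.185),"lens",ray("top",321,158,.085))
E
```

```text
(330, 255) [153 167 166] [ 32  21 167]
(275, 260) [159 176 173] [ 35  25 176]
(240, 340) [109 127 133] [ 23  46 133]
(500, 250) [124 143 152] [ 20  47 152]
[0.48694944 0.17190287 0.2       ]
[ 0.49815621 -0.21918003  0.2       ]
[0.29089801 0.1639612  0.2       ]
[ 0.30198368 -0.2218916   0.2       ]
ledge [0.51030278 0.01362855 0.185     ] lens [0.79702556 0.00582618 0.085     ]
```

View pics/crop0.png

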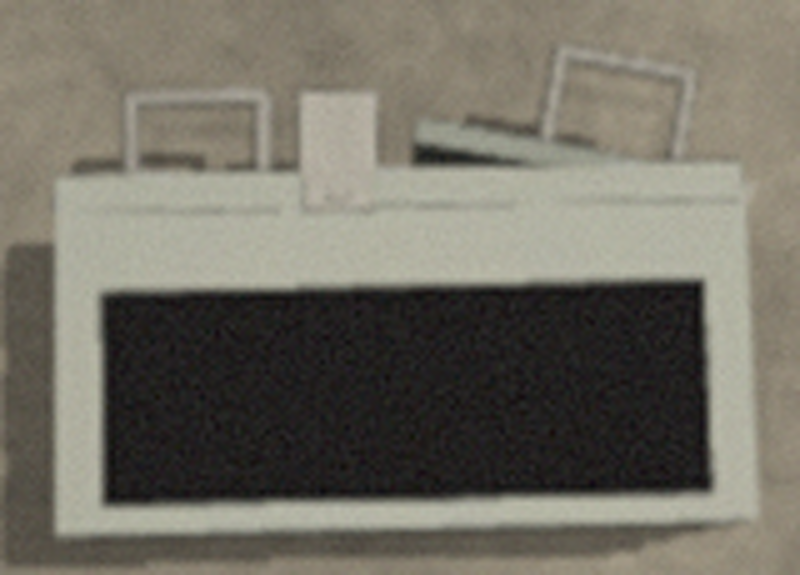

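The crop gives these full-image positions:
- Lintel front edge from (261.4,250.6) to (398,247.6).
- Ledge outer edge at u 310–325, v 233.4.
- Bolted handle bar from about (275.8,234) to (303.6,234).
- Free leaf bar from (362,224.8) to (388.4,229.4), ajar about 0.2 rad.

```bash
cat >> h.py <<'E'
def st():
    s=telemetry.get_state(); return s, R.from_rotvec(s["eef_rot"]).as_matrix()
def shift(P,yaw=None,ref=None):
    """world target -> row [tx,ty,tz,spin]; yaw = wanted world direction of tool y (mod pi)"""
    s,M=st() if ref is None else ref
    t=M.T@(np.array(P)-s["ee_pos"])/.2
    sp=0
    if yaw is not None:
        cur=np.arctan2(M[1,1],M[0,1]); d=(yaw-cur+np.pi/2)%np.pi-np.pi/2; sp=-d/np.pi
    return np.round([*t,sp],3)
E
python3 - <<'E'
from h import *
s,M=st(); print("toolx",M[:,0],"tooly",M[:,1])
a,b=ray("top",261.4,250.6,.2),ray("top",398,247.6,.2)
d=(a-b)[:2]; yaw=np.arctan2(-d[0],d[1]); print("width",np.hypot(*d),"yaw",yaw)
Y=d/np.hypot(*d); X=np.array([Y[1],-Y[0]])
bk=(ray("top",261,321.8,.2)+ray("top",401.4,318.9,.2))[:2]/2; fr=((a+b)/2)[:2]
print("origin by front",fr-.022*X,"by back",bk+.18*X)
l=[ray("top",u,233.4,.185)[:2] for u in(310,325.4)]; lm=(l[0]+l[1])/2; print("ledge width",np.hypot(*(l[0]-l[1])),"point",lm-.02*X,"origin x by ledge",lm-.07*X)
h=[ray("top",u,234,.168)[:2] for u in(275.8,303.6)]; hm=(h[0]+h[1])/2; print("barlen",np.hypot(*(h[0]-h[1])),"bar",hm, hm-.07*X)
f=[ray("top",*q,.168)[:2] for q in((362,224.8),(388.4,229.4))]; fd=f[0]-f[1]; fm=(f[0]+f[1])/2
th=np.arctan2(-fd[0],fd[1])-yaw; print("free bar",fm,"len",np.hypot(*fd),"theta",th)
O=.5*(fr-.022*X+bk+.18*X)
for nm,P in(("ledge",lm-.02*X),("bar",hm),("free",fm),("O",O)): print(nm,"in locker",(P-O)@X,(P-O)@Y)
print("row up",shift([.22,-.558,.3]),"to ledge above",shift([*(lm-.02*X),.26],np.pi/2+yaw))
E
```

```text
toolx [9.30570239e-01 3.66113401e-01 9.37137091e-05] tooly [ 0.36611297 -0.93056868 -0.00179452]
width 0.38732400722766686 yaw 0.028871310415855393
origin by front [ 0.47170068 -0.02341826] by back [ 0.47402717 -0.02294462]
ledge width 0.044285957192967726 point [0.52113461 0.01134077] origin x by ledge [0.47115545 0.00989741]
barlen 0.08082481393982874 bar [0.54168615 0.09361721] [0.47171533 0.0915965 ]
free bar [ 0.56367911 -0.15487365] len 0.07779281772020201 theta -0.1981056174338903
ledge in locker 0.04924713600182 0.0331143814038679
bar in locker 0.07216520943649975 0.1147632600691641
free in locker 0.08697573667684508 -0.13425891610454566
O in locker 0.0 0.0
row up [ 0.002 -0.    -0.349  0.   ] to ledge above [ 2.445 -2.098 -0.145  0.11 ]
```

Sizes and cross-checks agree: the origin is about (0.472,-0.023), yaw 0.029, and the hinges are at y = ±0.193. Next I lift and travel with the fingers shut.

>>> play_rows --pt "0 0 -0.35 0" --pt "0 0 -0.35 0" --pt "1 -1 -0.35 0.11" --pt "1 -1 -0.35 0.11" --pt "1 -1 -0.35 0.11" --pt "1 -1 -0.35 0.11" --pt "1 -1 -0.35 0.11" --pt "1 -1 -0.35 0.11" --jaw 255 --squeeze 60

```text
clock: 1.1
ee_pos: [0.3334, -0.2974, 0.3016]
eef_rot: [3.14, 0.052, 0.001]
force: [0.1, -0.9, -1.2]
opening: -0.0002
grasp_force: 0.0
```

```bash
python3 - <<'E'
from h import *
s,M=st(); print(s["ee_pos"],s["force"],s["opening"]); print(shift([.5215,.011,.28],np.pi/2+.029),M[:,:2])
E
```

```text
[ 0.33335049 -0.29738334  0.30159247] [ 0.14012888 -0.86613296 -1.16506928] -0.0002461716949780524
[ 9.91e-01 -1.51e+00  1.08e-01  1.00e-03] [[ 9.99457459e-01  3.29219450e-02]
 [ 3.29225967e-02 -9.99457682e-01]
 [ 9.43279947e-04  6.98307060e-04]]
```

>>> play_rows --pt "0.66 -1 0 0" --pt "0.66 -1 0 0" --pt "0.66 -1 0 0" --pt "0.66 -1 0 0" --pt "0.66 -1 0 0" --pt "0.66 -1 0 0"

```text
clock: 1.85
ee_pos: [0.4586, -0.0963, 0.3008]
eef_rot: [3.141, 0.045, -0.002]
force: [-1.1, 0.1, 0.5]
opening: 0.0
grasp_force: 0.0
```

>>> play_rows --pt "0.33 -0.51 0.15 0" --pt "0.33 -0.51 0.15 0" --pt "0.33 -0.51 0.3 0" --pt "0.33 -0.51 0.4 0" --pt "0.33 -0.51 0.4 0"

```text
clock: 2.48
ee_pos: [0.5208, 0.0068, 0.2193]
eef_rot: [3.141, 0.042, -0.006]
force: [0.4, 0.9, -0.8]
opening: 0.0001
grasp_force: 0.0
```

```bash
python3 - <<'E'
from h import *
s,M=st(); print(s["ee_pos"],s["force"],s["opening"]); print(shift([.5215,.011,.19],np.pi/2+.029))
im=grab_frame("side")[:,:,::-1]
cv2.imwrite("pics/side1.png",cv2.resize(im[120:330,230:470],None,fx=2.5,fy=2.5,interpolation=cv2.INTER_CUBIC))
E
```

```text
[0.52081308 0.00681679 0.21927149] [ 0.3546161   0.89186911 -0.82520548] 0.00014356050981958888
[ 0.005 -0.021  0.146 -0.001]
```

View pics/side1.png

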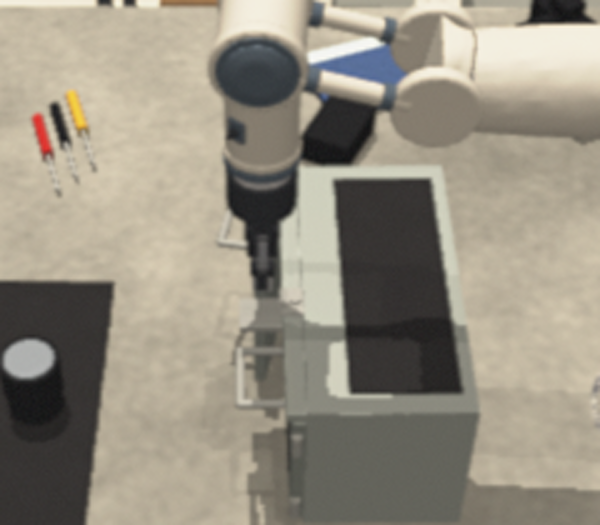

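The fingertips (crop ~265,290) hang over the ledge (crop ~265,310), clear of the lintel. Pressing down.

>>> play_rows --pt "0.005 -0.02 0.08 0" --pt "0.005 -0.02 0.16 0" --pt "0.005 -0.02 0.2 0" --pt "0.005 -0.02 0.24 0" --pt "0.005 -0.02 0.28 0" --pt "0.005 -0.02 0.3 0" --pt "0.005 -0.02 0.305 0" --pt "0.005 -0.02 0.305 0"

```text
clock: 3.52
ee_pos: [0.5226, 0.0126, 0.1602]
eef_rot: [3.141, 0.046, 0.0]
force: [1.0, -0.5, 2.1]
opening: 0.0003
grasp_force: 1.0
```

>>> play_rows --pt "0 0 0.01 0" --pt "0 0 0.015 0" --pt "0 0 0.02 0" --pt "0 0 0.02 0"

```text
clock: 4.03
ee_pos: [0.5227, 0.0126, 0.157]
eef_rot: [3.141, 0.046, 0.002]
force: [-1.1, -0.6, 5.4]
opening: -0.0001
grasp_force: 2.9
```

The bolt is at its stop (z 0.157). Next I retract, move over the free leaf's handle and work out the arcs.

>>> play_rows --pt "0 0 -0.3 0" --pt "0 0 -0.5 0" --pt "0.025 0.3 -0.5 0" --pt "0.025 0.6 -0.5 0" --pt "0.025 0.8 -0.5 0" --pt "0.025 0.8 -0.5 0" --pt "0.025 0.8 -0.5 0"

```text
clock: 4.9
ee_pos: [0.532, -0.1466, 0.2555]
eef_rot: [-3.14, -0.046, 0.002]
force: [0.4, -0.2, 0.2]
opening: -0.0
grasp_force: 0.0
```

```bash
cat >> h.py <<'E'
YAW=.029; O=np.array([.472,-.0232]); X=np.array([np.cos(YAW),np.sin(YAW)]); Y=np.array([-X[1],X[0]])
def pt(side,th,n,t,z):
    """point at normal n, distance t from hinge on leaf at th; side +1 bolted, -1 free"""
    c,s=np.cos(th),np.sin(th)
    p=O+X*(n*c+t*s)+Y*side*(.193-(t*c-n*s)); return [*p,z]
E
python3 - <<'E'
from h import *
r=st(); print(r[0]["ee_pos"],r[0]["force"])
im=grab_frame("top")[:,:,::-1]
cv2.imwrite("pics/top1.png",cv2.resize(im[205:330,245:415],None,fx=4.5,fy=4.5,interpolation=cv2.INTER_CUBIC))
print("down",shift(pt(-1,.2,.042,.078,.148),np.pi/2+YAW,r))
s,M=r; s["ee_pos"]=np.array(pt(-1,.2,.042,.078,.148))
for th in np.arange(.2,1.75,.1): print(round(th,2),shift(pt(-1,th,.05,.078,.148),None,(s,M)))
E
```

```text
[ 0.53203705 -0.14663782  0.2554706 ] [ 0.37031241 -0.21800079  0.15090935]
down [ 0.002 -0.001  0.537  0.   ]
0.2 [ 0.039  0.008 -0.     0.   ]
0.3 [ 0.071  0.042 -0.     0.   ]
0.4 [ 0.099  0.079 -0.     0.   ]
0.5 [ 0.123  0.118 -0.     0.   ]
0.6 [ 0.143  0.16  -0.     0.   ]
0.7 [ 0.159  0.203 -0.     0.   ]
0.8 [ 0.171  0.248 -0.001  0.   ]
0.9 [ 0.178  0.294 -0.001  0.   ]
1.0 [ 0.18   0.34  -0.001  0.   ]
1.1 [ 0.178  0.386 -0.001  0.   ]
1.2 [ 0.171  0.432 -0.001  0.   ]
1.3 [ 0.159  0.477 -0.001  0.   ]
1.4 [ 0.143  0.521 -0.001  0.   ]
1.5 [ 0.123  0.562 -0.001  0.   ]
1.6 [ 0.099  0.602 -0.001  0.   ]
1.7 [ 0.071  0.639 -0.001  0.   ]
```

View pics/top1.png

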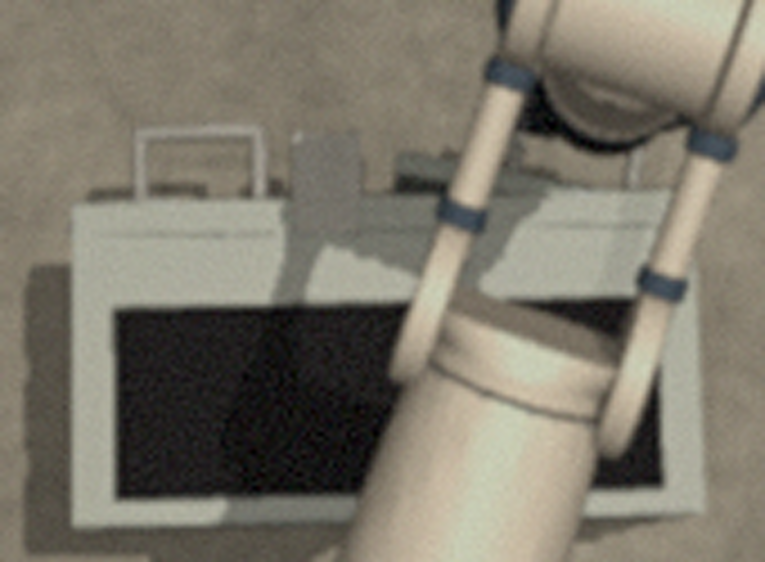

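The wrist is over the free handle (crop ~590,130) and the leaf is still slightly ajar. Descending behind the bar.

>>> play_rows --pt "0 0 0.2 0" --pt "0 0 0.35 0" --pt "0 0 0.45 0" --pt "0 0 0.54 0" --pt "0 0 0.54 0" --pt "0 0 0.54 0"

```text
clock: 5.7
ee_pos: [0.5327, -0.1472, 0.1495]
eef_rot: [3.141, 0.046, 0.003]
force: [0.1, 0.9, 0.2]
opening: -0.0002
grasp_force: 0.0
```

>>> play_rows --pt "0.04 0.01 0 0" --pt "0.07 0.04 0 0" --pt "0.1 0.08 0 0" --pt "0.123 0.118 0 0" --pt "0.143 0.16 0 0" --pt "0.16 0.203 0 0" --pt "0.171 0.248 0 0" --pt "0.178 0.294 0 0" --pt "0.18 0.34 0 0" --pt "0.18 0.34 0 0"

```text
clock: 6.95
ee_pos: [0.5688, -0.2151, 0.1475]
eef_rot: [-3.14, -0.043, 0.006]
force: [-4.8, 1.2, 0.6]
opening: -0.0
grasp_force: 2.4
```

>>> play_rows --pt "-0.002 0.046 0 0" --pt "-0.009 0.092 0 0" --pt "-0.021 0.137 0 0" --pt "-0.037 0.181 0 0" --pt "-0.057 0.222 0 0" --pt "-0.08 0.262 0 0" --pt "-0.095 0.281 0 0" --pt "-0.095 0.281 0 0"

```text
clock: 7.95
ee_pos: [0.5523, -0.2705, 0.1473]
eef_rot: [-3.139, -0.046, 0.003]
force: [-2.5, 3.2, -1.6]
opening: -0.0001
grasp_force: 1.7
```

```bash
python3 - <<'E'
from h import *
r=st(); print(r[0]["ee_pos"],r[0]["force"], pt(-1,1.65,.05,.078,.148))
for n in("top","side"): cv2.imwrite(f"pics/{n}2.png",grab_frame(n)[:,:,::-1])
a=cv2.imread("pics/top2.png")[170:350,240:460];b=cv2.imread("pics/side2.png")[120:330,240:460]
f=lambda q:cv2.resize(q,(400,400))
cv2.imwrite("pics/m2.png",np.hstack([f(a),f(b)]))
E
```

```text
[ 0.55227397 -0.27051699  0.14728297] [-2.48763922  3.21134573 -1.56447456] [np.float64(0.5529888108756256), np.float64(-0.2699700939788003), 0.148]
```

View pics/m2.png

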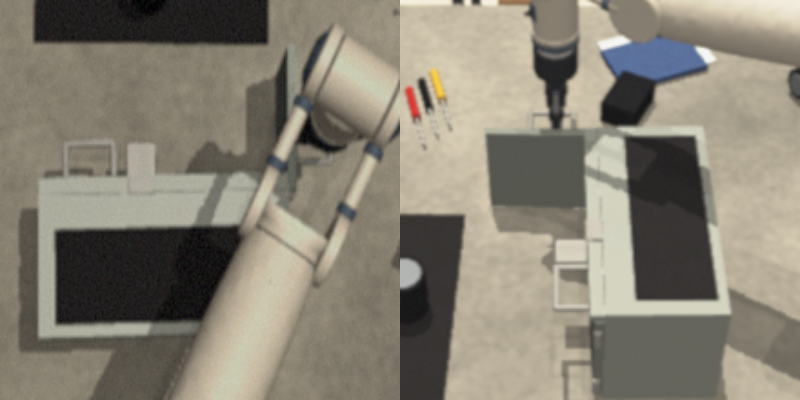

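The free leaf stands at about a right angle and the ledge is visibly lowered. I'll nudge it a little further, back off, lift and go to the bolted leaf's handle.

>>> play_rows --pt "-0.01 0.02 0 0" --pt "-0.02 0.035 0 0" --pt "-0.02 0.035 0 0" --pt "-0.02 -0.03 0 0" --pt "-0.02 -0.03 0 0" --pt "-0.02 -0.03 -0.3 0" --pt "-0.02 -0.03 -0.6 0" --pt "-0.02 -0.03 -0.65 0" --pt "-0.02 -0.03 -0.65 0"

```text
clock: 9.18
ee_pos: [0.5491, -0.2653, 0.2794]
eef_rot: [3.139, 0.046, 0.004]
force: [0.2, -0.3, -1.0]
opening: -0.0003
grasp_force: 0.0
```

```bash
python3 - <<'E'
from h import *
r=st(); print(r[0]["ee_pos"],r[0]["force"])
E0=pt(1,0,.0435,.078,.148)
print("to",E0,shift(pt(1,0,.0435,.078,.27),np.pi/2+YAW,r))
s,M=r; s["ee_pos"]=np.array(E0)
for th in np.arange(.0,1.75,.1): print(round(th,2),shift(pt(1,th,.052 if th<.3 else .05,.078,.148),None,(s,M)))
E
```

```text
[ 0.54914586 -0.26533484  0.27940969] [ 0.23877691 -0.27721712 -1.03256455]
to [np.float64(0.5121471769680881), np.float64(0.09301296907614495), 0.148] [-0.133 -1.796  0.043  0.   ]
0.0 [0.042 0.    0.    0.   ]
0.1 [ 0.08  -0.028  0.     0.   ]
0.2 [ 0.115 -0.059  0.     0.   ]
0.3 [ 0.137 -0.091  0.     0.   ]
0.4 [ 0.165 -0.128  0.     0.   ]
0.5 [ 0.189 -0.168  0.     0.   ]
0.6 [ 0.209 -0.209  0.     0.   ]
0.7 [ 0.225 -0.253  0.     0.   ]
0.8 [ 0.236 -0.298  0.     0.   ]
0.9 [ 0.243 -0.343 -0.     0.   ]
1.0 [ 0.246 -0.39  -0.     0.   ]
1.1 [ 0.244 -0.436 -0.     0.   ]
1.2 [ 0.237 -0.482 -0.     0.   ]
1.3 [ 0.225 -0.527 -0.     0.   ]
1.4 [ 0.209 -0.57  -0.001  0.   ]
1.5 [ 0.189 -0.612 -0.001  0.   ]
1.6 [ 0.165 -0.651 -0.001  0.   ]
1.7 [ 0.137 -0.688 -0.001  0.   ]
```

>>> play_rows --pt "-0.067 -0.9 0 0" --pt "-0.067 -0.9 0 0" --pt "-0.067 -0.9 0 0" --pt "-0.067 -0.9 0 0"

```text
clock: 9.68
ee_pos: [0.5294, -0.0821, 0.2764]
eef_rot: [-3.14, -0.054, 0.004]
force: [-0.3, 0.4, 0.6]
opening: 0.0004
grasp_force: 0.0
```

>>> play_rows --pt "-0.066 -0.9 0 0" --pt "-0.066 -0.9 0 0" --pt "-0.066 -0.9 0 0" --pt "-0.066 -0.9 0.1 0" --pt "-0.066 -0.9 0.2 0" --pt "-0.066 -0.9 0.2 0" --pt "-0.066 -0.9 0.2 0"

```text
clock: 10.55
ee_pos: [0.5118, 0.0935, 0.2381]
eef_rot: [3.141, 0.044, -0.001]
force: [0.2, -0.2, 0.5]
opening: -0.0002
grasp_force: 0.0
```

```bash
python3 - <<'E'
from h import *
r=st(); print(r[0]["ee_pos"],r[0]["force"])
print(shift(pt(1,0,.0435,.078,.148),np.pi/2+YAW,r))
a=grab_frame("top")[170:350,220:440,::-1];b=grab_frame("side")[160:340,270:430,::-1]
f=lambda q:cv2.resize(q,(400,400))
cv2.imwrite("pics/m3.png",np.hstack([f(a),f(b)]))
E
```

```text
[0.51175706 0.09345306 0.23806045] [ 0.18668885 -0.19576359  0.50762283]
[ 0.002  0.002  0.45  -0.   ]
```

View pics/m3.png

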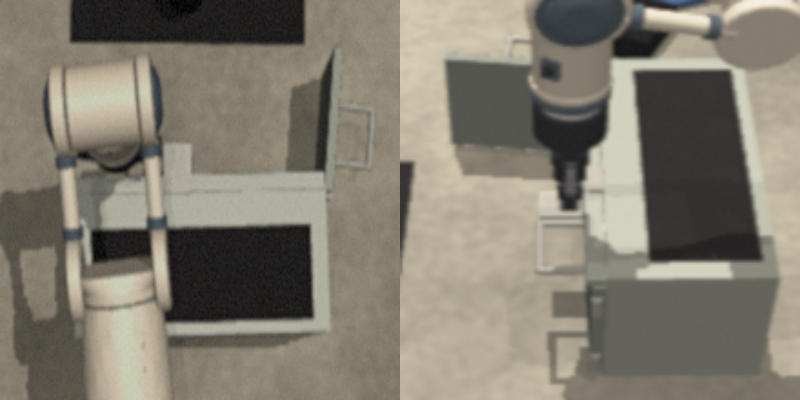

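The free leaf is slightly past 90° (bar lean gives about 1.65 rad). The fingers are above the gap behind the bolted leaf's bar. Descending and pulling.

>>> play_rows --pt "0 0 0.1 0" --pt "0 0 0.2 0" --pt "0 0 0.3 0" --pt "0 0 0.4 0" --pt "0 0 0.45 0" --pt "0 0 0.45 0"

```text
clock: 11.4
ee_pos: [0.5111, 0.0941, 0.1473]
eef_rot: [3.141, 0.046, -0.003]
force: [0.1, 0.6, 0.1]
opening: -0.0
grasp_force: 0.0
```

>>> play_rows --pt "0.04 0 0 0" --pt "0.06 -0.014 0 0" --pt "0.08 -0.028 0 0" --pt "0.1 -0.044 0 0"

```text
clock: 11.9
ee_pos: [0.5313, 0.1039, 0.1486]
eef_rot: [-3.141, -0.046, 0.001]
force: [-2.8, 1.3, 2.1]
opening: -0.0
grasp_force: 1.8
```

Low force and the leaf moves, so the bolt is clear. Continuing the arc.

>>> play_rows --pt "0.015 -0.015 0 0" --pt "0.037 -0.047 0 0" --pt "0.065 -0.084 0 0" --pt "0.089 -0.124 0 0" --pt "0.109 -0.165 0 0" --pt "0.125 -0.209 0 0" --pt "0.136 -0.254 0 0" --pt "0.143 -0.3 0 0" --pt "0.146 -0.346 0 0" --pt "0.146 -0.346 0 0"

```text
clock: 13.15
ee_pos: [0.5575, 0.1743, 0.1474]
eef_rot: [3.14, 0.048, -0.005]
force: [-4.2, -2.0, -0.1]
opening: -0.0001
grasp_force: 1.9
```

>>> play_rows --pt "-0.002 -0.046 0 0" --pt "-0.009 -0.092 0 0" --pt "-0.021 -0.137 0 0" --pt "-0.037 -0.18 0 0" --pt "-0.057 -0.222 0 0" --pt "-0.081 -0.261 0 0" --pt "-0.109 -0.3 0 0" --pt "-0.112 -0.31 0 0" --pt "-0.112 -0.31 0 0"

```text
clock: 14.28
ee_pos: [0.534, 0.2339, 0.1472]
eef_rot: [3.138, 0.045, -0.003]
force: [-2.9, -5.5, 0.3]
opening: -0.0001
grasp_force: 2.4
```

>>> play_rows --pt "0 0.07 0 0" --pt "0 0.07 0 0" --pt "0 0.07 -0.3 0" --pt "0 0.07 -0.6 0" --pt "0 0.07 -0.8 0" --pt "0 0.07 -0.8 0"

```text
clock: 15.02
ee_pos: [0.5358, 0.2214, 0.3135]
eef_rot: [-3.138, -0.046, -0.014]
force: [0.1, -0.4, -1.2]
opening: -0.0003
grasp_force: 0.0
```

>>> play_rows --pt "-0.6 0.5 -0.2 0" --pt "-0.6 0.5 -0.2 0" --pt "-0.6 0.5 -0.2 0" --pt "-0.6 0.5 -0.2 0" --pt "-0.6 0.5 -0.2 0"

```text
clock: 15.65
ee_pos: [0.418, 0.1177, 0.3471]
eef_rot: [-3.141, -0.046, 0.001]
force: [-0.1, 0.0, -0.0]
opening: -0.0001
grasp_force: 0.0
```

```bash
python3 - <<'E'
from h import *
r=st(); print(r[0]["ee_pos"],r[0]["force"])
a=grab_frame("top")[170:330,230:430,::-1];b=grab_frame("side")[160:360,270:430,::-1]
cv2.imwrite("pics/m4.png",np.hstack([cv2.resize(a,(480,384)),cv2.resize(b,(307,384))]))
E
```

```text
[0.41801772 0.11770962 0.34710919] [-0.06253709  0.02577915 -0.00583455]
```

View pics/m4.png

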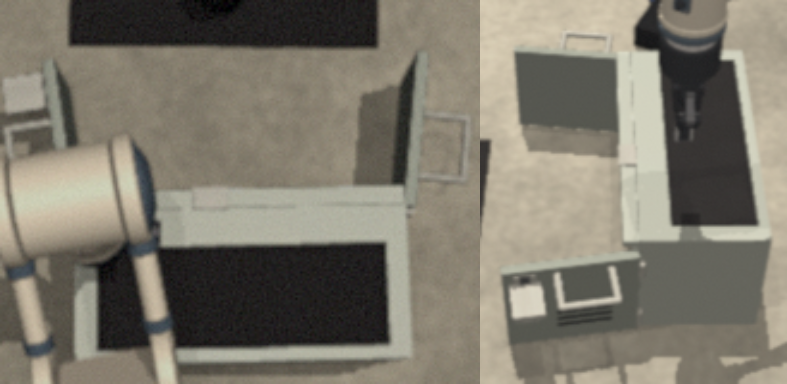

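Both leaves stand past a right angle. The ledge is low with no rod above the leaf top, the arm is clear and the loose items were not touched. Handing in.

```bash
python3 -c "
from rig import order; print(order.close_job())"
```

```text
the job is handed in; nothing more can be done
None
```

The job is handed in: the bolt was pushed fully down (about 28 mm) before its leaf was swung open, both leaves stand open a little past a right angle, and the arm never went near the lens, battery case, tape roll or bottle.

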